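# Hold the scribing guide at its index over a plaster blank

## Task

Lay the round plaster blank flat in the round nest of the scribing jig and let go of it; then pull the jig's spring-return guide out by its handle until the pointer on it lines up with the brass-tipped index, and finish while still holding the handle there, so that a colleague can scribe along the straightedge. Do not shift the index or disturb the square blank, the jar and the brush.

Things in the scene. Friction and masses are not known exactly. Their poses are not given: they have to be found in the camera images.
- jig: The scribing jig, fixed to the table (its place and yaw vary): a plywood bed 240 mm (x) by 230 mm (y), top face 25 mm above the table. Origin: on the table straight below the centre of the round nest; the bed runs from x = -100 to +140 mm. Its -x axis points roughly to the robot and is the direction in which the guide is pulled; +z up. A steel spring housing 160 mm wide stands at x = 109 to 139 mm, its top 47 mm above the table.
- nest (a point): Centre of the floor of the round nest (59 mm across, 6 mm deep, dark rubber-lined floor, chamfered mouth), 19 mm above the table; axes as the jig's. Guide home: the handle bar is 75 mm before it (-x), the straightedge's near edge 75 mm behind (+x); the guide's side bars (10 mm wide, tops 38 mm up) run at y = -82 and +82 mm. Fingers have most room closing along y.
- disc: The round plaster blank, loose on the table: 54 mm across, 20 mm thick, about 55 g. Origin: centre of its underside. In the nest it stands 14 mm proud of the bed.
- square: Bystander: square plaster blank, 54 by 54 mm, 20 mm thick, loose on the table. Origin: centre of its underside. It and the round blank lie on the two sides of the jig, either way round.
- jar: Bystander: closed jar, 64 mm across, 85 mm tall, loose. Origin: centre of its underside.
- brush: Bystander: brush lying on the table along its own x axis, loose. Origin: its underside.
- guide (a joint): How far the guide (aluminium frame with wooden handle, cross-wise steel straightedge and side pointer) is pulled out along the jig's -x, in m: 0 = home, 0.100 = hard stop. A spring pulls it home with 4 N at 0, rising 0.8 N per 10 mm. The straightedge's underside is 43 mm above the table and clears a blank lying fully in the nest by 4 mm, but hits one that is not.
- handle (a point): Middle of the guide's handle bar: a wooden bar 14 mm in diameter lying along the jig's y axis, its centre 85 mm above the table, with 82 mm free between its two posts; nothing is below it down to the front bar, whose top is 38 mm above the table. Moves with the guide; axes as the jig's.
- pointer (a point): Tip of the pointer: a thin dark fin (2 mm thick) on the guide's left (+y) side bar, 38 mm above the table, at jig y = +96 mm. Moves with the guide; axes as the jig's.
- mark (a joint): Where the index is set, in m, on the same scale as joint guide, and the pointer lines up with the index when joint guide equals this value (0.055 to 0.085). The index stays where it is unless shoved with over 40 N.
- mark_tip (a point): Tip of the index: a small dark steel block (12 by 14 mm, brass screw on top, thin brass tongue at its side) clamped on the bed's left (+y) margin; the tip is the middle of the tongue's end, 38 mm above the table, at jig y = +96 mm. Axes as the jig's. Lined up means that pointer and tip have the same jig x.
Mind the look-alikes: they are no part of the job. What is shaped like the disc but purple or red is not meant.

How it is judged:
By the outcome, as a careful person would: the job done as asked, in the order asked, and still so for the second after the job is handed in, while the arm keeps its last pose, push and grip.
It also fails if it takes over 54 s, if anything falls off the work surface, if the arm or the gripper's body presses on something with over 40 N, if the wrist force passes 120 N, or if a joint passes its speed limit or range.

## Robot

A 6-joint arm with a two-finger parallel gripper is mounted at the origin on the work surface. World frame = base frame: x ahead of the robot, y to its left, z up, the work surface at z = 0. Lengths are in mm, angles in rad, forces in N, time in s.
With the tool pointing down it reaches from about 300 to 850 mm from the base axis. Payload 5.4 kg.
Tool frame: the origin (TCP) lies midway between the tips of the shut fingers; the grasp point (between the pads) lies 19 mm behind it (manip.tcp_to_grasp is the distance from the TCP to the grasp point, in mm); z points along the fingers, y is the line along which they close (so a half turn about z gives the same grasp; the last joint's range is limited). The gripper opens to 85 mm and grips with 20 to 120 N. Pads are 22 mm wide; open, the fingers measure 114 mm over their backs; the gripper's body (76 mm by 85 mm) begins 54 mm behind the grasp point. The pads swing forward as they close: fully open they stand 13 mm farther back than shut.
Start: joints at [1.065, 0.158, 1.597, -0, 1.386, -0.21], TCP at [167.626, 550.007, 231.299] pointing down, gripper open.
Joint ranges: [-2.91, 2.91], [-0.94, 2.29], [0.18, 2.7], [-1.29, 4.43], [0.17, 2.64], [-3, 3]. Speed limits (rad/s): [2.57, 2.57, 3.14, 3.14, 3.14, 3.14].

## Interface

Orientations are given as a rotation vector (axis times angle).
In Python, from station import manip, read_camera, sign_off gives the robot as it stands. The module is installed in compiled form; this text tells all that it offers.
- The arm moves only by the tool servo_tool, never from a script. Its argument "targets" is a list of rows, each an object of numbers: "tx", "ty", "tz": the shift along the world's x, y, z in cm; "turn": the turn about the world's z in rad; "gripper": the closure, from -1 (fully open) to 1 (shut). In form: [{"tx": .., "ty": .., "tz": .., "turn": .., "gripper": ..}, ...]. A call has 1 to 12 rows; each row is the pose to reach, as a shift and turn from the pose commanded when the call began; what a row does not reach only later rows make up. A row lasts 1/8 s, in which the tool goes at most 62.5 mm and 10.7 degrees, less where a joint would pass 70% of its speed; a pose out of reach is approached as far as the arm can. A call with a gripper value outside its range is refused whole. The fingers move at their own pace and stop on an object; the grip force is fixed at half the most. Time passes only in rows, so rows that repeat a pose let the fingers close. It gives the time, the measured TCP pose, the force, the opening and the grip force at its end, in the units of the state.
- manip.get_state(): the state, without advancing time (a new reading comes with each control period).
- read_camera(name): name is "side" or "top"; returns a dict with "color" (384x512x3 uint8, red, green, blue), "mtx" (3x3 intrinsics, pixels), "rvec" (rotation vector, rad) and "tvec" (3), from world to camera coordinates, as OpenCV has them. Camera axes: x right, y down, z forward; pixel columns grow to the right and rows downward; lengths in mm; the calibration is good to about 2 mm. A picture is of the moment at which its call begins. There is no depth.
- sign_off(): hands the job in; it is judged then, once.
The state is a dict: "time_s": time; "q": joint angles; "qvel": joint speeds; "joint_efforts": joint torques, N m; "position": TCP position; "tcp_rot": TCP orientation; "ft_force": force on the tool from outside, world axes, zero at the start; "torque": the same for the moment, N m; "grip_width": opening from 0.0 (shut) to 1.0 (fully open); "gripper_force": force on a finger pad.
Only numpy, scipy, OpenCV 4.12 (cv2) and the standard library are available. Lean on these libraries where they do the work, as an engineer would, in place of code of your own. Each camera call takes 0.05 s, during which the arm holds its last target. There are 200 camera calls.

## Working session

There is one attempt and no reset: what is moved stays moved. The work goes in short steps, Python scripts to look and compute and a tool call to move; the robot and the scene stay as the last step left them, time stands still between calls to the robot, and variables do not carry over. Pictures are saved under pics/ and viewed, at most 10 in all, crops included, and the job is handed in when it is done.

Besides the shell and the picture viewer there is one more tool, called after "Call:" by a JSON object that holds its "method" and its "body". servo_tool: Moves the arm, as the interface text tells. Its arguments: {"type":"object","properties":{"targets":{"type":"array","items":{"type":"object","properties":{"tx":{"type":"number"},"ty":{"type":"number"},"tz":{"type":"number"},"turn":{"type":"number"},"gripper":{"type":"number"}}}}},"required":["targets"]}

```bash
mkdir -p pics; cat > h.py <<'E'
import numpy as np, cv2
from station import manip, read_camera, sign_off
def ray(c,u,v,z):
    R,_=cv2.Rodrigues(np.array(c["rvec"],float)); t=np.array(c["tvec"],float).ravel()
    K=np.array(c["mtx"],float); d=R.T@np.linalg.inv(K)@[u,v,1.]; o=-R.T@t
    return (o+d*(z-o[2])/d[2])
def proj(c,P):
    return cv2.projectPoints(np.array(P,float).reshape(-1,1,3),np.array(c["rvec"],float),np.array(c["tvec"],float),np.array(c["mtx"],float),None)[0].reshape(-1,2)
def save(c,name,box=None,s=1):
    im=c["color"][:,:,::-1]
    if box: im=im[box[1]:box[3],box[0]:box[2]]
    cv2.imwrite("pics/"+name,cv2.resize(im,None,fx=s,fy=s,interpolation=cv2.INTER_CUBIC))
E
python3 - <<'E'
from h import *
import pickle
for n in("top","side"):
    c=read_camera(n); save(c,n+"0.png",None,1.5); pickle.dump(c,open(n+"0.pkl","wb"))
    R,_=cv2.Rodrigues(np.array(c["rvec"],float)); print(n,-R.T@np.array(c["tvec"]).ravel(),c["mtx"])
print(manip.get_state())
E
```

```text
top [ 338.62313869   29.92146377 1398.37516505] [[489.57272886   0.         259.79024541]
 [  0.         489.57272886 191.22046728]
 [  0.           0.           1.        ]]
side [ 321.42283856 -735.23969097  564.85101661] [[382.709532     0.         259.02891777]
 [  0.         382.709532   195.84581388]
 [  0.           0.           1.        ]]
{'time_s': 0.1, 'q': array([ 1.06491673e+00,  1.59034512e-01,  1.59814073e+00, -1.34451051e-05,
        1.38622154e+00, -2.10113471e-01]), 'qvel': array([ 5.28037571e-04, -2.74756402e-03, -3.25397062e-03,  1.35712325e-03,
       -3.12718600e-05, -9.48619244e-04]), 'joint_efforts': array([-6.01321199e-05, -3.96986139e+01, -3.32339001e+01, -2.91058996e-04,
        4.25221457e-03, -2.44202960e-05]), 'position': array([167.34833981, 549.51773409, 230.37089104]), 'tcp_rot': array([-4.62801482e-01, -3.10668928e+00,  2.66099375e-03]), 'ft_force': array([0.22059812, 0.29455415, 0.334145  ]), 'torque': array([ 0.05083918, -0.03323572, -0.00284673]), 'gripper_force': 0.0, 'grip_width': 1.0004251512310247}
```

View pics/top0.png

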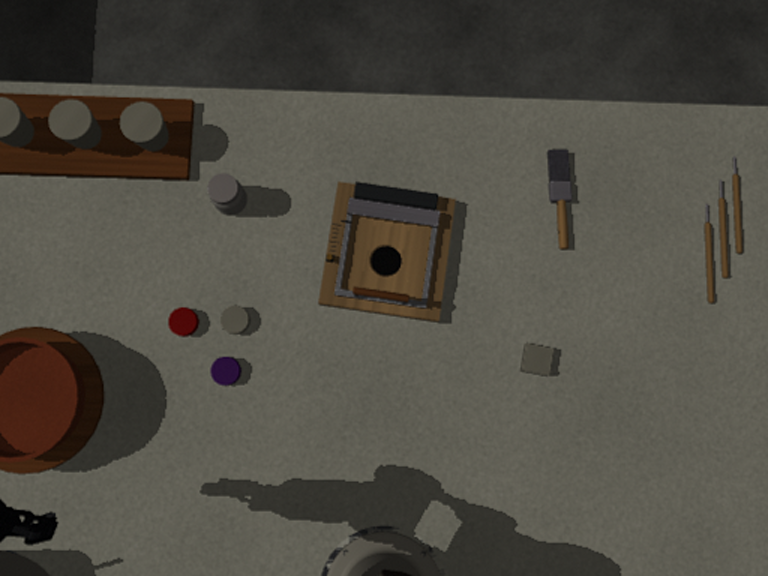

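View pics/side0.png

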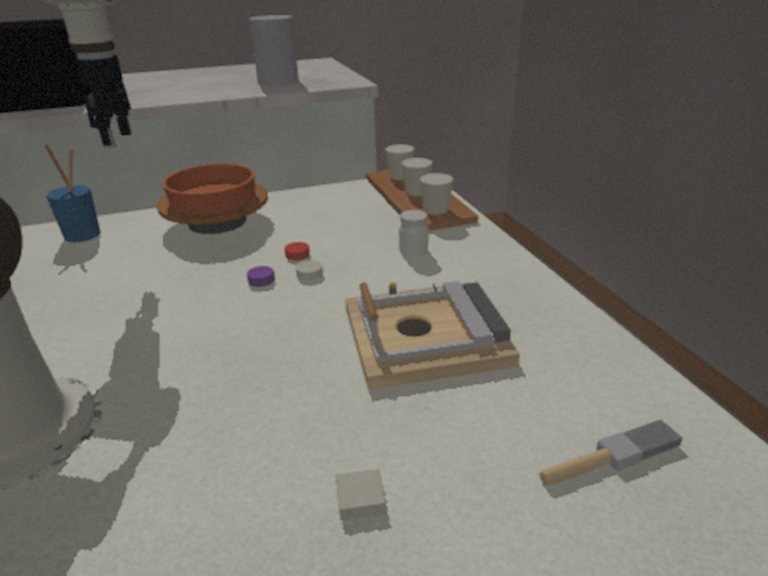

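The top view at 1.5x shows these disc candidates: grey-white disc (236,319), red (183,321), purple (227,371), and the square blank (540,359). I choose the off-white one at (236,319). The jig nest is at (386,260), the index at about (332,259), the jar at (225,190) and the brush at (562,200). Next I'll take close crops.

```bash
python3 - <<'E'
from h import *
import pickle
c=pickle.load(open("top0.pkl","rb"))
save(c,"jig.png",(205,115,315,220),7); save(c,"disc.png",(105,195,185,265),8)
E
```

```text
(no output)
```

View pics/jig.png

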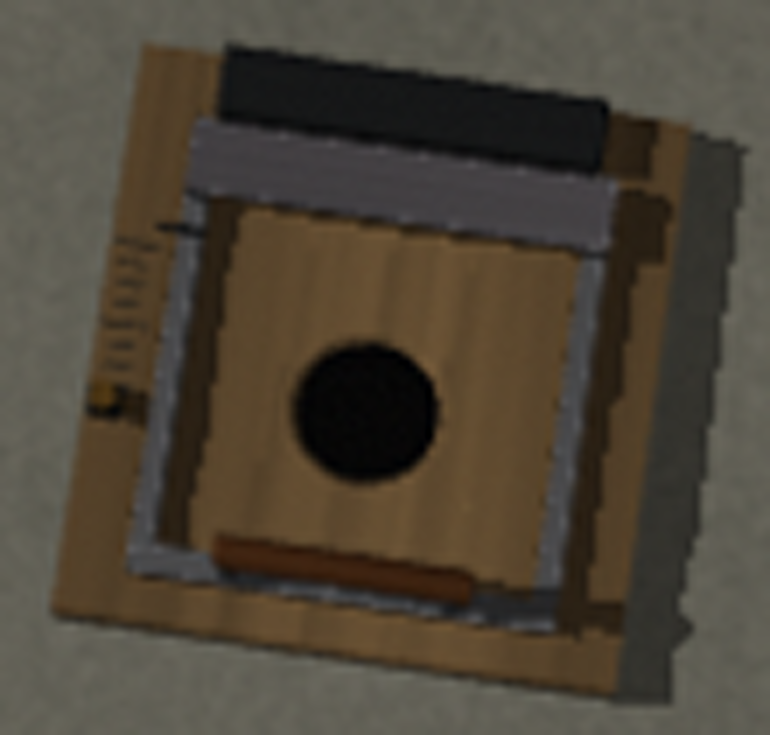

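View pics/disc.png

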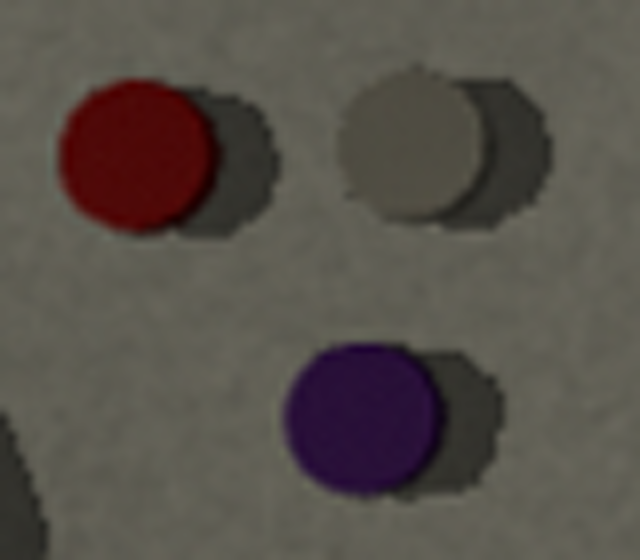

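The crop confirms the disc: round, off-white, centre at crop (413,145). The red and purple discs are separate and have clear gaps. In the jig crop the nest is at (367,411), the bed corners are (143,45), (690,122), (617,693) and (53,610), the pointer tip is at (160,227) and the index tongue at about (143,407).

```bash
python3 - <<'E'
from h import *
import pickle
from scipy.optimize import least_squares
c=pickle.load(open("top0.pkl","rb"))
f=lambda p,s,o:((p[0]+.5)/s-.5+o[0],(p[1]+.5)/s-.5+o[1])
J=lambda p,z:ray(c,*f(p,7,(205,115)),z)
pts=[((143,45),(140,115,25)),((690,122),(140,-115,25)),((617,693),(-100,-115,25)),((53,610),(-100,115,25)),((367,411),(0,0,25)),((215,552),(-75,41,85)),((472,587),(-75,-41,85))]
W=np.array([J(p,q[2])[:2] for p,q in pts]);Q=np.array([q[:2] for _,q in pts],float)
def T(x,Q): 
    a=x[2];return Q@np.array([[np.cos(a),np.sin(a)],[-np.sin(a),np.cos(a)]])+x[:2]
r=least_squares(lambda x:((T(x,Q)-W)*np.array([[1],[1],[1],[1],[2],[.7],[.7]])).ravel(),[*W[4],0])
print("jig",r.x); print((T(r.x,Q)-W).round(1))
a=r.x[2]
inv=lambda w:(np.array(w)-r.x[:2])@np.array([[np.cos(a),-np.sin(a)],[np.sin(a),np.cos(a)]])
print("ptr",inv(J((160,227),38)[:2]),"mark",inv(J((143,407),38)[:2]))
D=lambda p,z:ray(c,*f(p,8,(105,195)),z)
print("disc",D((413,145),20),"red",D((138,156),20),"pur",D((365,419),20))
print("handle",T(r.x,np.array([[-75.,0]])))
np.save("jig.npy",r.x)
# side check
s=pickle.load(open("side0.pkl","rb"))
P=[(*T(r.x,np.array([q[:2]],float))[0],q[2]) for _,q in pts]+[D((413,145),20)]
print((proj(s,P)*1.5).round(0).tolist())
E
```

```text
jig [ 6.05614593e+02  1.18832776e+01 -1.15701100e-01]
[[ 0.7  0.9]
 [-0.  -0.2]
 [ 0.2  0.6]
 [-0.7  0.7]
 [-0.  -0.5]
 [-0.8 -9.3]
 [ 0.6  9.1]]
ptr [60.74168225 94.47092766] mark [-13.99301133  90.06143359]
disc [485.35874448 293.32785946  20.        ] red [478.85189415 389.25213061  20.        ] pur [389.0939222 304.4731269  20.       ]
handle [[531.11603588  20.54151229]]
[[470.0, 281.0], [519.0, 352.0], [367.0, 376.0], [344.0, 298.0], [413.0, 325.0], [363.0, 287.0], [373.0, 313.0], [308.0, 266.0]]
```

Call:
{"method": "servo_tool", "body": {"targets": [{"tx": 31.8, "ty": -25.6, "tz": -13, "turn": 0.18, "gripper": -1}, {"tx": 31.8, "ty": -25.6, "tz": -13, "turn": 0.18, "gripper": -1}, {"tx": 31.8, "ty": -25.6, "tz": -13, "turn": 0.18, "gripper": -1}, {"tx": 31.8, "ty": -25.6, "tz": -13, "turn": 0.18, "gripper": -1}, {"tx": 31.8, "ty": -25.6, "tz": -13, "turn": 0.18, "gripper": -1}, {"tx": 31.8, "ty": -25.6, "tz": -13, "turn": 0.18, "gripper": -1}, {"tx": 31.8, "ty": -25.6, "tz": -13, "turn": 0.18, "gripper": -1}, {"tx": 31.8, "ty": -25.6, "tz": -13, "turn": 0.18, "gripper": -1}, {"tx": 31.8, "ty": -25.6, "tz": -13, "turn": 0.18, "gripper": -1}, {"tx": 31.8, "ty": -25.6, "tz": -13, "turn": 0.18, "gripper": -1}, {"tx": 31.8, "ty": -25.6, "tz": -13, "turn": 0.18, "gripper": -1}]}}

```text
time_s: 1.48
position: [485.0, 295.0, 101.7]
tcp_rot: [0.179, 3.136, 0.001]
ft_force: [0.2, -0.1, -1.2]
grip_width: 1.007
gripper_force: 0.0
```

Call:
{"method": "servo_tool", "body": {"targets": [{"tx": 0.04, "ty": -0.17, "tz": -5, "turn": 0, "gripper": -1}, {"tx": 0.04, "ty": -0.17, "tz": -8, "turn": 0, "gripper": -1}, {"tx": 0.04, "ty": -0.17, "tz": -9.8, "turn": 0, "gripper": -1}, {"tx": 0.04, "ty": -0.17, "tz": -9.8, "turn": 0, "gripper": -1}, {"tx": 0.04, "ty": -0.17, "tz": -9.8, "turn": 0, "gripper": 0}, {"tx": 0.04, "ty": -0.17, "tz": -9.8, "turn": 0, "gripper": 1}, {"tx": 0.04, "ty": -0.17, "tz": -9.8, "turn": 0, "gripper": 1}, {"tx": 0.04, "ty": -0.17, "tz": -9.8, "turn": 0, "gripper": 1}, {"tx": 0.04, "ty": -0.17, "tz": -9.8, "turn": 0, "gripper": 1}, {"tx": 0.04, "ty": -0.17, "tz": -9.8, "turn": 0, "gripper": 1}]}}

```text
time_s: 2.72
position: [487.8, 293.0, 5.5]
tcp_rot: [0.181, 3.133, 0.002]
ft_force: [-1.4, -0.0, 6.3]
grip_width: 0.604
gripper_force: 62.8
```

Call:
{"method": "servo_tool", "body": {"targets": [{"tx": 0, "ty": 0, "tz": 6, "turn": 0, "gripper": 1}, {"tx": 0, "ty": 0, "tz": 12, "turn": 0, "gripper": 1}, {"tx": 3, "ty": -5, "tz": 14, "turn": 0, "gripper": 1}, {"tx": 11.8, "ty": -28.1, "tz": 14, "turn": 0, "gripper": 1}, {"tx": 11.8, "ty": -28.1, "tz": 14, "turn": 0, "gripper": 1}, {"tx": 11.8, "ty": -28.1, "tz": 14, "turn": 0, "gripper": 1}, {"tx": 11.8, "ty": -28.1, "tz": 14, "turn": 0, "gripper": 1}, {"tx": 11.8, "ty": -28.1, "tz": 14, "turn": 0, "gripper": 1}, {"tx": 11.8, "ty": -28.1, "tz": 14, "turn": 0, "gripper": 1}, {"tx": 11.8, "ty": -28.1, "tz": 14, "turn": 0, "gripper": 1}, {"tx": 11.8, "ty": -28.1, "tz": 14, "turn": 0, "gripper": 1}]}}

```text
time_s: 4.1
position: [603.7, 12.6, 143.4]
tcp_rot: [-0.179, -3.136, -0.0]
ft_force: [0.1, -0.6, -1.0]
grip_width: 0.602
gripper_force: 62.8
```

```bash
python3 - <<'E'
from h import *
import pickle
im=[]
for n in("top","side"):
    c=read_camera(n); pickle.dump(c,open(n+"1.pkl","wb"))
    b=(205,115,315,220) if n=="top" else (215,130,325,235)
    im.append(cv2.resize(c["color"][b[1]:b[3],b[0]:b[2],::-1],None,fx=3.6,fy=3.6,interpolation=cv2.INTER_CUBIC))
cv2.imwrite("pics/held.png",np.hstack(im))
s=manip.get_state();print(s["position"],s["ft_force"],s["grip_width"])
E
```

```text
[603.82836664  12.19600289 143.35505424] [ 0.10081466 -0.52230271 -0.90859394] 0.6036196557606702
```

View pics/held.png

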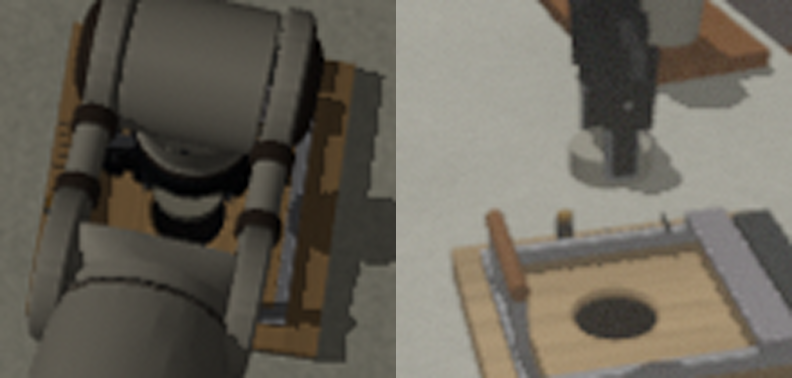

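The side view shows the disc held level, high over the nest and slightly toward the robot (left) of the finger. I'll enlarge it to measure that offset.

```bash
python3 - <<'E'
from h import *
import pickle
c=pickle.load(open("side1.pkl","rb"))
s=np.array([603.8,12.2,143.4]); t=np.linspace(0,2*np.pi,120)
b=(250,155,300,190); k=14
im=cv2.resize(c["color"][b[1]:b[3],b[0]:b[2],::-1],None,fx=k,fy=k,interpolation=cv2.INTER_CUBIC)
im=np.clip(im*1.4,0,255).astype(np.uint8)
im0=im.copy()
for z,col in((137.9,(0,255,0)),(157.9,(0,0,255))):
    p=proj(c,np.c_[s[0]+27*np.cos(t),s[1]+27*np.sin(t),0*t+z])
    print(z,p.min(0),p.max(0))
    for u,v in p: cv2.circle(im,(int((u-b[0]+.5)*k),int((v-b[1]+.5)*k)),1,col,-1)
# px per mm in x
print(proj(c,[s,s+[10,0,0],s+[0,10,0],s+[0,0,10]]))
cv2.imwrite("pics/heldz.png",im)
E
```

```text
137.9 [263.19928075 171.50294724] [286.08321343 182.29639741]
157.9 [263.04031821 164.07232386] [286.18750828 174.59856784]
[[274.62015363 174.69890129]
 [278.5817652  173.97629627]
 [273.12488253 172.8681773 ]
 [274.60633272 170.91557788]]
```

View pics/heldz.png

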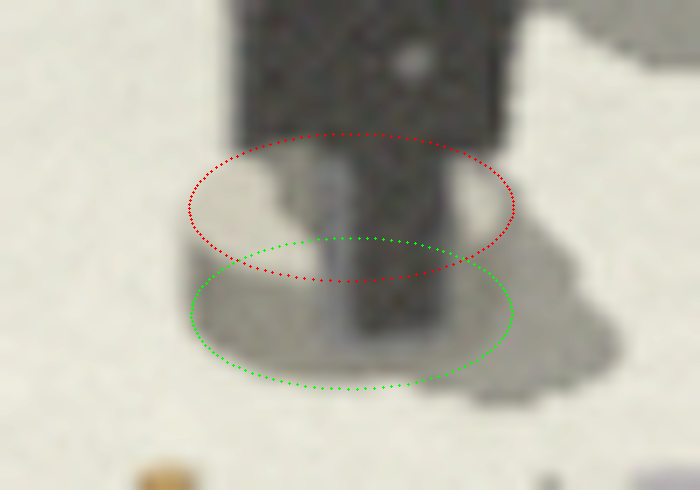

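Disc measured about 3 mm short of the nest in x, level, and with its underside about 3.4 mm below the TCP reading. I'll correct and descend.

Call:
{"method": "servo_tool", "body": {"targets": [{"tx": 0.3, "ty": -0.03, "tz": -5, "turn": 0, "gripper": 1}, {"tx": 0.3, "ty": -0.03, "tz": -9, "turn": 0, "gripper": 1}, {"tx": 0.3, "ty": -0.03, "tz": -11.3, "turn": 0, "gripper": 1}, {"tx": 0.3, "ty": -0.03, "tz": -11.3, "turn": 0, "gripper": 1}, {"tx": 0.3, "ty": -0.03, "tz": -11.3, "turn": 0, "gripper": 1}, {"tx": 0.3, "ty": -0.03, "tz": -11.3, "turn": 0, "gripper": 1}]}}

```text
time_s: 4.95
position: [608.1, 11.0, 32.0]
tcp_rot: [0.181, 3.134, -0.0]
ft_force: [-0.0, -0.2, 0.2]
grip_width: 0.599
gripper_force: 62.9
```

```bash
python3 - <<'E'
from h import *
import pickle
c=read_camera("side"); st=manip.get_state();print(st["position"])
read_camera("top"); s=manip.get_state()["position"];print(s)
t=np.linspace(0,2*np.pi,160); x=np.load("jig.npy")
b=(250,192,300,232); k=15
im=cv2.resize(c["color"][b[1]:b[3],b[0]:b[2],::-1],None,fx=k,fy=k,interpolation=cv2.INTER_CUBIC)
im=np.clip(im*1.4,0,255).astype(np.uint8)
z0=s[2]-3.4
for X,Y,r,z,col in((x[0],x[1],29.5,25,(255,0,0)),(s[0]-1.3,s[1],27,z0,(0,255,0)),(s[0]-1.3,s[1],27,z0+20,(0,0,255))):
    p=proj(c,np.c_[X+r*np.cos(t),Y+r*np.sin(t),0*t+z])
    for u,v in p: cv2.circle(im,(int((u-b[0]+.5)*k),int((v-b[1]+.5)*k)),1,col,-1)
cv2.imwrite("pics/low.png",im)
E
```

```text
[607.95858936  10.95968549  31.77197859]
[607.76035631  10.93265003  31.51710097]
```

View pics/low.png

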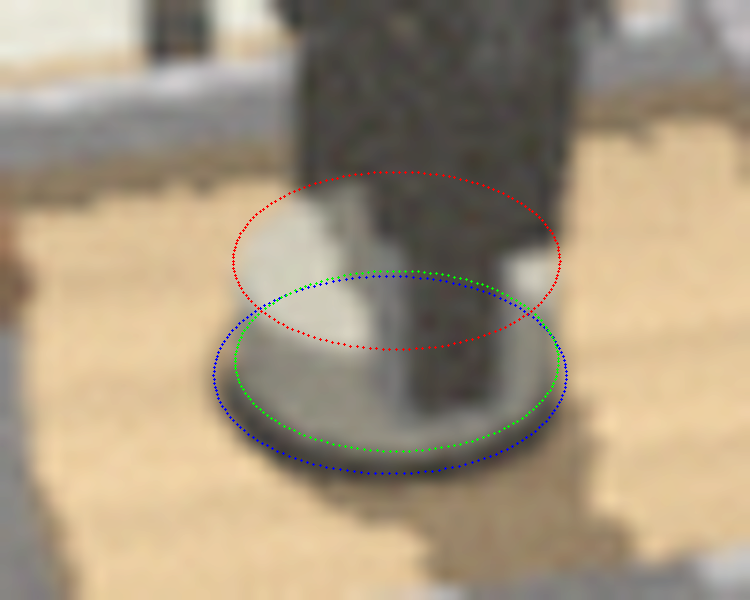

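The overlay shows the disc about 1 mm off centre over the nest, and the arm is still settling toward its target. I'll lower gently.

Call:
{"method": "servo_tool", "body": {"targets": [{"tx": 0, "ty": 0.04, "tz": -0.2, "turn": 0, "gripper": 1}, {"tx": 0, "ty": 0.04, "tz": -0.3, "turn": 0, "gripper": 1}, {"tx": 0, "ty": 0.04, "tz": -0.4, "turn": 0, "gripper": 1}, {"tx": 0, "ty": 0.04, "tz": -0.5, "turn": 0, "gripper": 1}, {"tx": 0, "ty": 0.04, "tz": -0.5, "turn": 0, "gripper": 1}, {"tx": 0, "ty": 0.04, "tz": -0.5, "turn": 0, "gripper": 1}]}}

```text
time_s: 5.8
position: [607.1, 11.4, 25.3]
tcp_rot: [0.182, 3.136, -0.0]
ft_force: [-1.0, 0.4, -0.5]
grip_width: 0.602
gripper_force: 62.9
```

Call:
{"method": "servo_tool", "body": {"targets": [{"tx": 0, "ty": 0, "tz": -0.1, "turn": 0, "gripper": 1}, {"tx": 0, "ty": 0, "tz": -0.2, "turn": 0, "gripper": 1}, {"tx": 0, "ty": 0, "tz": -0.2, "turn": 0, "gripper": 1}, {"tx": 0, "ty": 0, "tz": -0.2, "turn": 0, "gripper": 1}]}}

```text
time_s: 6.3
position: [607.2, 11.4, 24.5]
tcp_rot: [-0.182, -3.136, 0.0]
ft_force: [-4.7, -0.7, 8.5]
grip_width: 0.604
gripper_force: 63.9
```

Call:
{"method": "servo_tool", "body": {"targets": [{"tx": -0.1, "ty": 0, "tz": 0, "turn": 0, "gripper": 1}, {"tx": -0.1, "ty": 0, "tz": -0.05, "turn": 0, "gripper": 1}, {"tx": -0.1, "ty": 0, "tz": -0.05, "turn": 0, "gripper": 1}, {"tx": -0.1, "ty": 0, "tz": -0.05, "turn": 0, "gripper": 1}]}}

```text
time_s: 6.8
position: [607.2, 11.4, 24.5]
tcp_rot: [0.182, 3.134, -0.0]
ft_force: [-2.2, 0.7, 9.0]
grip_width: 0.607
gripper_force: 63.9
```

Call:
{"method": "servo_tool", "body": {"targets": [{"tx": 0, "ty": 0, "tz": 0, "turn": 0, "gripper": 0.2}, {"tx": 0, "ty": 0, "tz": 0, "turn": 0, "gripper": -0.5}, {"tx": 0, "ty": 0, "tz": 0, "turn": 0, "gripper": -0.8}, {"tx": 0, "ty": 0, "tz": 0, "turn": 0, "gripper": -0.8}, {"tx": 0, "ty": 0, "tz": 2, "turn": 0, "gripper": -0.8}, {"tx": 0, "ty": 0, "tz": 6, "turn": 0, "gripper": -0.8}, {"tx": 0, "ty": 0, "tz": 12, "turn": 0, "gripper": -0.8}, {"tx": 0, "ty": 0, "tz": 14, "turn": 0, "gripper": -0.8}, {"tx": 0, "ty": 0, "tz": 14, "turn": 0, "gripper": -0.8}]}}

```text
time_s: 7.92
position: [607.4, 11.2, 165.5]
tcp_rot: [0.182, 3.132, -0.001]
ft_force: [0.2, -0.3, 0.3]
grip_width: 0.898
gripper_force: 0.0
```

```bash
python3 - <<'E'
from h import *
c=read_camera("side"); s=manip.get_state();print(s["position"],s["tcp_rot"],s["ft_force"],s["q"])
t=np.linspace(0,2*np.pi,160); x=np.load("jig.npy")
b=(225,180,325,240); k=8
im=cv2.resize(c["color"][b[1]:b[3],b[0]:b[2],::-1],None,fx=k,fy=k,interpolation=cv2.INTER_CUBIC)
im=np.clip(im*1.4,0,255).astype(np.uint8)
for r,z,col in((27,39,(0,0,255)),):
    p=proj(c,np.c_[x[0]+r*np.cos(t),x[1]+r*np.sin(t),0*t+z])
    for u,v in p: cv2.circle(im,(int((u-b[0]+.5)*k),int((v-b[1]+.5)*k)),0,col,-1)
cv2.imwrite("pics/placed.png",im)
E
```

```text
[605.92165695  11.43680804 162.94507832] [ 1.81746501e-01  3.13593636e+00 -1.00515794e-04] [-0.68673012  0.31931826 -0.78462892] [-1.80278361e-01  2.94729934e-01  1.57555622e+00 -1.61332016e-05
  1.27090758e+00 -1.63528733e+00]
```

View pics/placed.png

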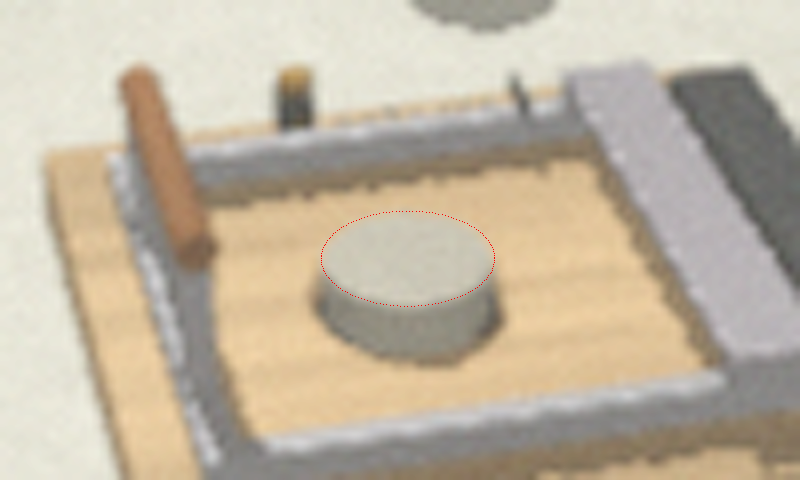

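The disc is seated: its top outline matches the 39 mm-high circle. Now the handle: turn by -90° so the fingers close along jig x.

Call:
{"method": "servo_tool", "body": {"targets": [{"tx": -7.5, "ty": 0.9, "tz": 0, "turn": -1.571, "gripper": -0.8}, {"tx": -7.5, "ty": 0.9, "tz": 0, "turn": -1.571, "gripper": -0.8}, {"tx": -7.5, "ty": 0.9, "tz": 0, "turn": -1.571, "gripper": -0.8}, {"tx": -7.5, "ty": 0.9, "tz": 0, "turn": -1.571, "gripper": -0.8}, {"tx": -7.5, "ty": 0.9, "tz": 0, "turn": -1.571, "gripper": -0.8}, {"tx": -7.5, "ty": 0.9, "tz": 0, "turn": -1.571, "gripper": -0.8}, {"tx": -7.5, "ty": 0.9, "tz": 0, "turn": -1.571, "gripper": -0.8}, {"tx": -7.5, "ty": 0.9, "tz": 0, "turn": -1.571, "gripper": -0.8}, {"tx": -7.5, "ty": 0.9, "tz": 0, "turn": -1.571, "gripper": -0.8}, {"tx": -7.5, "ty": 0.9, "tz": 0, "turn": -1.571, "gripper": -0.8}, {"tx": -7.5, "ty": 0.9, "tz": 0, "turn": -1.571, "gripper": -0.8}, {"tx": -7.5, "ty": 0.9, "tz": 0, "turn": -1.571, "gripper": -0.8}]}}

```text
time_s: 9.48
position: [530.7, 20.5, 162.3]
tcp_rot: [-2.345, -2.089, 0.001]
ft_force: [-0.2, -0.4, -0.3]
grip_width: 0.9
gripper_force: 0.0
```

Call:
{"method": "servo_tool", "body": {"targets": [{"tx": 0.04, "ty": 0, "tz": -5, "turn": 0, "gripper": -0.8}, {"tx": 0.04, "ty": 0, "tz": -9.7, "turn": 0, "gripper": -0.8}, {"tx": 0.04, "ty": 0, "tz": -9.7, "turn": 0, "gripper": -0.8}, {"tx": 0.04, "ty": 0, "tz": -9.7, "turn": 0, "gripper": -0.8}, {"tx": 0.04, "ty": 0, "tz": -9.7, "turn": 0, "gripper": 0}, {"tx": 0.04, "ty": 0, "tz": -9.7, "turn": 0, "gripper": 1}, {"tx": 0.04, "ty": 0, "tz": -9.7, "turn": 0, "gripper": 1}, {"tx": 0.04, "ty": 0, "tz": -9.7, "turn": 0, "gripper": 1}, {"tx": 0.04, "ty": 0, "tz": -9.7, "turn": 0, "gripper": 1}, {"tx": 0.04, "ty": 0, "tz": -9.7, "turn": 0, "gripper": 1}, {"tx": 0.04, "ty": 0, "tz": -9.7, "turn": 0, "gripper": 1}, {"tx": 0.04, "ty": 0, "tz": -9.7, "turn": 0, "gripper": 1}]}}

```text
time_s: 10.98
position: [532.3, 20.3, 66.5]
tcp_rot: [2.345, 2.088, 0.002]
ft_force: [2.7, -0.7, 5.3]
grip_width: 0.139
gripper_force: 58.8
```

Call:
{"method": "servo_tool", "body": {"targets": [{"tx": -0.99, "ty": 0.12, "tz": 0, "turn": 0, "gripper": 1}, {"tx": -1.99, "ty": 0.23, "tz": 0, "turn": 0, "gripper": 1}, {"tx": -2.98, "ty": 0.35, "tz": 0, "turn": 0, "gripper": 1}, {"tx": -3.97, "ty": 0.46, "tz": 0, "turn": 0, "gripper": 1}, {"tx": -4.97, "ty": 0.58, "tz": 0, "turn": 0, "gripper": 1}, {"tx": -5.96, "ty": 0.69, "tz": 0, "turn": 0, "gripper": 1}, {"tx": -6.95, "ty": 0.81, "tz": 0, "turn": 0, "gripper": 1}, {"tx": -6.95, "ty": 0.81, "tz": 0, "turn": 0, "gripper": 1}, {"tx": -6.95, "ty": 0.81, "tz": 0, "turn": 0, "gripper": 1}, {"tx": -6.95, "ty": 0.81, "tz": 0, "turn": 0, "gripper": 1}, {"tx": -6.95, "ty": 0.81, "tz": 0, "turn": 0, "gripper": 1}]}}

```text
time_s: 12.35
position: [464.3, 28.5, 66.5]
tcp_rot: [2.344, 2.086, 0.007]
ft_force: [9.2, 1.3, -0.3]
grip_width: 0.141
gripper_force: 59.6
```

```bash
python3 - <<'E'
from h import *
import pickle
c=read_camera("side"); s=manip.get_state();print(s["position"],s["ft_force"],s["grip_width"])
t=read_camera("top"); pickle.dump((c,t),open("pull.pkl","wb"))
b=(240,175,300,205); k=13
A=cv2.resize(c["color"][b[1]:b[3],b[0]:b[2],::-1],None,fx=k,fy=k,interpolation=cv2.INTER_CUBIC)
g=(205,158,265,174)
B=cv2.resize(t["color"][g[1]:g[3],g[0]:g[2],::-1],None,fx=k,fy=k,interpolation=cv2.INTER_CUBIC)
cv2.imwrite("pics/pull.png",np.clip(np.vstack([A,B])*1.4,0,255).astype(np.uint8))
E
```

```text
[464.28418138  28.53854231  66.52768962] [10.02314221  1.32701586 -0.46444682] 0.14386641263439506
```

View pics/pull.png

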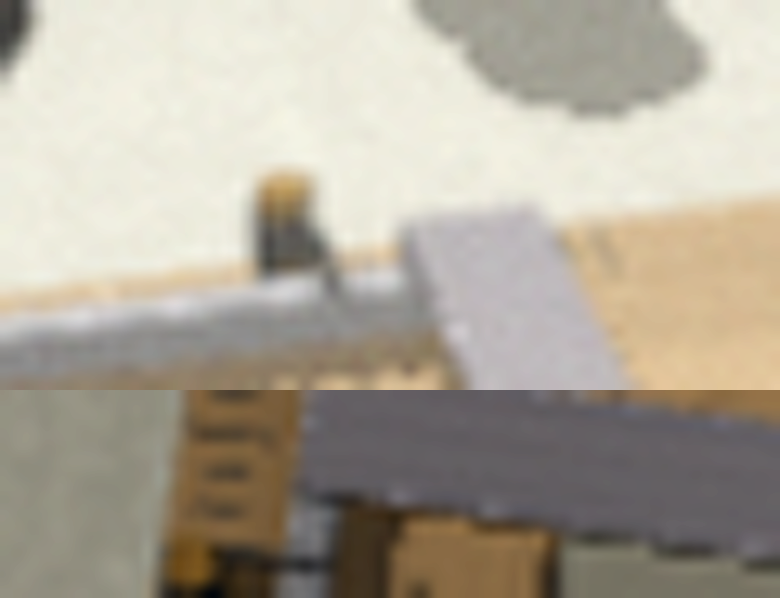

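The pull picture shows the pointer fin close to the index. In the side crop the index is at about (290,230) and the fin at (328,265). In the top crop the fin is at about (280,560), just above the index block. I'll read the raw top pixels for accuracy.

```bash
python3 - <<'E'
from h import *
import pickle
a=pickle.load(open("top0.pkl","rb"))["color"]; c,t=pickle.load(open("pull.pkl","rb"))
x=np.load("jig.npy");al=x[2]
def W(jx,jy,z): return [x[0]+jx*np.cos(al)-jy*np.sin(al),x[1]+jx*np.sin(al)+jy*np.cos(al),z]
for jx in(0,-5,-10,-15,-20): print(jx,proj(t,[W(jx,96,38),W(jx,106,38)]).round(1).tolist(),proj(c,[W(jx,96,38)]).round(1).tolist())
for nm,I in(("before",a),("now",t["color"])):
    for ch in(0,2):
        print(nm,"RGB"[ch],"cols 215-233"); 
        for v in range(166,178): print(v,I[v,215:234,ch].tolist())
E
```

```text
0 [[223.7, 167.6], [220.2, 167.1]] [[266.7, 193.1]]
-5 [[223.4, 169.3], [219.9, 168.8]] [[264.9, 193.3]]
-10 [[223.1, 171.0], [219.6, 170.5]] [[263.1, 193.6]]
-15 [[222.9, 172.8], [219.4, 172.3]] [[261.3, 193.8]]
-20 [[222.6, 174.5], [219.1, 174.0]] [[259.5, 194.0]]
before R cols 215-233
166 [99, 100, 96, 87, 82, 69, 72, 74, 76, 80, 80, 77, 78, 74, 73, 68, 46, 42, 43]
167 [100, 98, 94, 87, 75, 70, 62, 57, 66, 78, 79, 76, 78, 74, 75, 60, 45, 43, 43]
168 [97, 99, 92, 85, 84, 84, 84, 83, 84, 82, 78, 77, 84, 77, 73, 50, 41, 43, 42]
169 [96, 101, 85, 77, 78, 78, 73, 74, 78, 82, 79, 79, 72, 71, 74, 47, 40, 43, 42]
170 [96, 101, 69, 66, 72, 74, 41, 33, 54, 70, 71, 81, 76, 72, 76, 45, 39, 43, 42]
171 [98, 100, 73, 72, 76, 77, 48, 25, 37, 41, 37, 68, 75, 72, 83, 51, 39, 42, 41]
172 [98, 96, 62, 62, 69, 70, 36, 28, 40, 40, 38, 55, 69, 73, 75, 48, 41, 43, 41]
173 [100, 94, 46, 25, 34, 19, 5, 23, 36, 34, 38, 60, 72, 74, 61, 43, 42, 43, 42]
174 [97, 93, 67, 44, 38, 30, 26, 45, 45, 41, 39, 60, 72, 76, 53, 41, 43, 43, 42]
175 [97, 90, 86, 87, 89, 75, 69, 81, 64, 53, 46, 64, 73, 75, 49, 41, 44, 43, 
[... 2459 characters left out ...]
, 37, 41, 41, 42, 40, 42, 70, 79, 81, 49, 26, 23, 22]
170 [91, 97, 59, 23, 20, 21, 12, 23, 26, 29, 31, 42, 63, 69, 69, 41, 22, 22, 22]
171 [94, 93, 51, 19, 21, 21, 17, 14, 18, 19, 17, 28, 37, 31, 40, 26, 20, 24, 22]
172 [94, 85, 46, 20, 21, 19, 14, 12, 18, 20, 19, 50, 75, 70, 66, 37, 20, 22, 23]
173 [94, 81, 39, 16, 15, 10, 9, 11, 14, 19, 18, 57, 77, 80, 68, 36, 21, 23, 22]
174 [93, 72, 40, 25, 23, 19, 17, 24, 23, 21, 17, 59, 76, 80, 59, 28, 21, 23, 23]
175 [93, 66, 47, 45, 46, 39, 37, 44, 34, 27, 21, 68, 80, 80, 50, 26, 21, 22, 21]
176 [92, 65, 46, 45, 44, 45, 44, 43, 44, 40, 38, 69, 79, 83, 47, 21, 22, 22, 23]
177 [89, 57, 42, 44, 44, 45, 42, 42, 42, 39, 52, 73, 79, 93, 52, 19, 22, 22, 22]
```

```bash
python3 - <<'E'
from h import *
import pickle
c,t=pickle.load(open("pull.pkl","rb"))
x=np.load("jig.npy");al=x[2]
inv=lambda w:(np.array(w)[:2]-x[:2])@np.array([[np.cos(al),-np.sin(al)],[np.sin(al),np.cos(al)]])
for v in range(187,198): print(v,[tuple(int(q) for q in p) for p in c["color"][v,258:268,[0,2]].T] if 0 else (c["color"][v,258:268,0].tolist(),c["color"][v,258:268,2].tolist()))
P=[]
for d,(u,v) in((t,(218.7,171.0)),(c,(261.6,188.9))):
    R,_=cv2.Rodrigues(np.array(d["rvec"],float));P.append((np.array(d["mtx"])@np.c_[R,np.array(d["tvec"]).ravel()],np.array([[u],[v]],float)))
X=cv2.triangulatePoints(P[0][0],P[1][0],P[0][1],P[1][1]);X=(X[:3]/X[3]).ravel();print(X,inv(X),proj(t,[X]),proj(c,[X]))
for z in(44,47): print(z,inv(ray(t,218.7,171,z)),inv(ray(c,261.6,188.9,z)))
E
```

```text
187 ([168, 169, 169, 169, 169, 173, 173, 171, 171, 172], [158, 156, 157, 155, 156, 160, 162, 161, 161, 160])
188 ([169, 166, 159, 152, 153, 154, 163, 171, 171, 171], [158, 149, 128, 111, 113, 125, 148, 161, 159, 160])
189 ([173, 154, 133, 139, 136, 134, 154, 171, 171, 170], [162, 135, 82, 75, 74, 92, 137, 160, 160, 158])
190 ([163, 138, 111, 115, 111, 115, 151, 169, 171, 169], [153, 120, 64, 64, 63, 87, 137, 158, 159, 158])
191 ([160, 124, 88, 94, 88, 105, 146, 169, 170, 168], [151, 112, 58, 60, 58, 88, 134, 157, 158, 157])
192 ([159, 119, 72, 79, 67, 83, 125, 159, 170, 167], [148, 111, 63, 64, 58, 76, 117, 149, 157, 155])
193 ([160, 119, 61, 68, 66, 68, 87, 140, 169, 167], [149, 111, 56, 64, 61, 64, 84, 131, 157, 154])
194 ([162, 120, 60, 67, 67, 68, 69, 115, 150, 155], [152, 109, 57, 61, 59, 60, 63, 102, 124, 124])
195 ([158, 126, 63, 70, 77, 81, 90, 99, 130, 144], [125, 98, 56, 57, 60, 70, 79, 88, 106, 119])
196 ([155, 133, 107, 121, 132, 129, 115, 86, 120, 144], [123, 113, 106, 119, 127, 125, 111, 81, 115, 139])
197 ([148, 145, 143, 151, 148, 138, 120, 92, 104, 121], [141, 141, 143, 150, 149, 138, 119, 91, 101, 120])
[605.56184674 120.2233132   46.18409549] [-12.55950603 107.60959482] [[218.75620027 170.77348991]] [[261.21624511 188.98883799]]
44 [-12.81250177 107.86128795] [-10.66751127 111.53682266]
47 [-13.37617777 107.59378592] [-11.73522897 106.43091395]
```

Call:
{"method": "servo_tool", "body": {"targets": [{"tx": -0.25, "ty": 0.03, "tz": 0, "turn": 0, "gripper": 1}, {"tx": -0.5, "ty": 0.06, "tz": 0, "turn": 0, "gripper": 1}, {"tx": -0.5, "ty": 0.06, "tz": 0, "turn": 0, "gripper": 1}, {"tx": -0.5, "ty": 0.06, "tz": 0, "turn": 0, "gripper": 1}, {"tx": -0.5, "ty": 0.06, "tz": 0, "turn": 0, "gripper": 1}]}}

```text
time_s: 13.08
position: [459.4, 29.1, 66.5]
tcp_rot: [2.344, 2.085, 0.007]
ft_force: [10.0, 2.2, -0.6]
grip_width: 0.136
gripper_force: 59.5
```

```bash
python3 - <<'E'
from h import *
import pickle
# average several frames to cut noise
S=[read_camera("side") for _ in range(6)];T=[read_camera("top") for _ in range(6)]
c=S[0];t=T[0];c["color"]=np.mean([i["color"].astype(float) for i in S],0);t["color"]=np.mean([i["color"].astype(float) for i in T],0)
pickle.dump((c,t),open("pull2.pkl","wb"))
s=manip.get_state();print(s["position"],s["ft_force"],s["grip_width"],s["time_s"])
a=pickle.load(open("side0.pkl","rb"))["color"].astype(float)
k=26
def crop(I,b,m): return np.clip(cv2.resize(I[b[1]:b[3],b[0]:b[2],::-1],None,fx=k,fy=k,interpolation=cv2.INTER_CUBIC)*m,0,255).astype(np.uint8)
b=(256,186,271,199);g=(214,165,229,178);t0=pickle.load(open("top0.pkl","rb"))["color"].astype(float)
im=np.vstack([np.hstack([crop(a,b,1.4),crop(c["color"],b,1.4)])[:300],np.hstack([crop(t0,g,2.6),crop(t["color"],g,2.6)])[:300]])
cv2.imwrite("pics/final.png",im); print(im.shape)
for v in range(168,175): print(v,t["color"][v,219:232,0].round().tolist())
E
```

```text
[459.42556105  29.11694991  66.54576639] [ 9.75611553  2.16728311 -1.25896418] 0.14359480974721262 13.675
(600, 780, 3)
168 [90.0, 90.0, 91.0, 90.0, 90.0, 88.0, 85.0, 82.0, 92.0, 75.0, 69.0, 45.0, 38.0]
169 [83.0, 83.0, 78.0, 79.0, 84.0, 88.0, 85.0, 85.0, 79.0, 76.0, 78.0, 52.0, 44.0]
170 [77.0, 79.0, 44.0, 36.0, 59.0, 75.0, 76.0, 88.0, 82.0, 77.0, 81.0, 48.0, 42.0]
171 [81.0, 82.0, 51.0, 28.0, 36.0, 39.0, 38.0, 70.0, 76.0, 74.0, 88.0, 55.0, 43.0]
172 [75.0, 75.0, 40.0, 32.0, 24.0, 22.0, 26.0, 32.0, 47.0, 53.0, 68.0, 50.0, 44.0]
173 [37.0, 21.0, 6.0, 26.0, 34.0, 32.0, 34.0, 36.0, 37.0, 40.0, 30.0, 34.0, 45.0]
174 [41.0, 32.0, 28.0, 48.0, 48.0, 44.0, 43.0, 68.0, 79.0, 82.0, 60.0, 47.0, 47.0]
```

View pics/final.png

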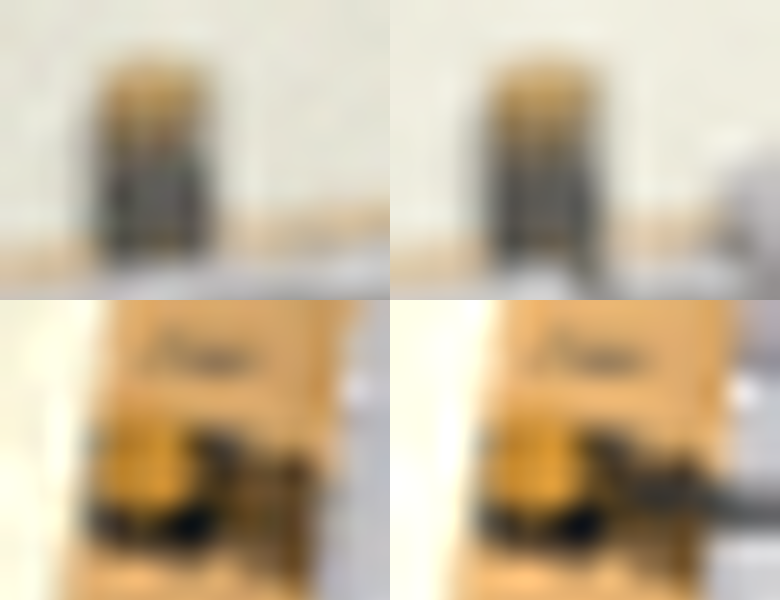

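```bash
python3 - <<'E'
from h import *
import pickle
c,t=pickle.load(open("pull2.pkl","rb")); a=pickle.load(open("side0.pkl","rb"))["color"].astype(float)
x=np.load("jig.npy");al=x[2]
W=lambda jx,jy,z:[x[0]+jx*np.cos(al)-jy*np.sin(al),x[1]+jx*np.sin(al)+jy*np.cos(al),z]
for jy in (96,92,87,82,77): print(jy,proj(c,[W(-12.5,jy,38),W(-15,jy,38)]).round(2).tolist())
for n,I in(("s0",a),("now",c["color"])):
  for v in range(193,200): print(n,v,I[v,258:270].mean(1).round().astype(int).tolist(),(I[v,258:266,0]-I[v,258:266,2]).round().astype(int).tolist())
print("top R-B")
for v in range(169,176): print(v,(t["color"][v,217:228,0]-t["color"][v,217:228,2]).round().astype(int).tolist())
E
```

```text
96 [[262.23, 193.69], [261.32, 193.8]]
92 [[262.55, 194.42], [261.64, 194.54]]
87 [[262.96, 195.34], [262.05, 195.46]]
82 [[263.37, 196.27], [262.46, 196.39]]
77 [[263.78, 197.21], [262.87, 197.33]]
s0 193 [149, 113, 56, 64, 66, 65, 126, 158, 156, 156, 151, 152] [11, 9, 6, 5, 3, 6, 10, 12]
s0 194 [150, 108, 63, 63, 65, 65, 112, 144, 141, 135, 134, 135] [10, 7, 6, 7, 9, 8, 21, 29]
s0 195 [138, 105, 63, 65, 69, 73, 116, 135, 132, 128, 127, 135] [33, 29, 8, 11, 18, 8, 20, 29]
s0 196 [132, 122, 106, 114, 123, 124, 134, 139, 138, 137, 141, 148] [32, 21, 5, 2, 3, 2, 4, 7]
s0 197 [140, 135, 138, 145, 143, 133, 125, 124, 117, 115, 119, 120] [8, 5, 1, 1, -1, 1, 1, 0]
s0 198 [120, 117, 119, 121, 116, 108, 101, 102, 100, 99, 96, 97] [2, 2, 3, 2, 3, 1, 3, 3]
s0 199 [99, 96, 91, 96, 96, 98, 96, 96, 97, 97, 97, 96] [4, 2, 0, 3, 2, 3, 4, 2]
now 193 [155, 115, 63, 63, 66, 72, 132, 165, 164, 162, 145, 131] [10, 8, 5, 6, 4, 3, 10, 12]
now 194 [157, 116, 63, 65, 68, 68, 120, 148, 146, 142, 124, 116] [11, 9, 6, 8, 7, 4, 21, 29]
now 195 [143, 112, 63, 68, 70, 74, 119, 142, 137, 132, 114, 98] [32, 29, 6, 11, 17, 9, 22, 30]
now 196 [138, 124, 107, 119, 114, 84, 117, 145, 144, 142, 139, 121] [33, 21, 3, 2, 4, 7, 8, 10]
now 197 [144, 143, 143, 151, 143, 111, 109, 127, 124, 120, 123, 114] [7, 4, 1, 1, 1, 2, 2, 1]
now 198 [125, 123, 125, 126, 122, 108, 102, 106, 104, 102, 103, 103] [0, 2, 2, 2, 2, 2, 2, 2]
now 199 [104, 103, 102, 101, 102, 102, 103, 102, 102, 101, 101, 104] [2, 2, 3, 3, 3, 3, 3, 3]
top R-B
169 [25, 49, 55, 51, 42, 39, 41, 44, 44, 43, 8]
170 [16, 48, 58, 59, 30, 14, 26, 37, 40, 37, 8]
171 [27, 56, 60, 61, 34, 14, 16, 18, 18, 26, 6]
172 [21, 45, 55, 54, 26, 19, 8, 3, 5, 3, 0]
173 [10, 12, 23, 12, -3, 14, 20, 16, 18, 6, 0]
174 [30, 22, 20, 14, 12, 24, 24, 24, 24, 8, 0]
175 [46, 48, 49, 40, 36, 44, 35, 30, 28, 2, -1]
```

Call:
{"method": "servo_tool", "body": {"targets": [{"tx": -0.13, "ty": 0.015, "tz": 0, "turn": 0, "gripper": 1}, {"tx": -0.13, "ty": 0.015, "tz": 0, "turn": 0, "gripper": 1}, {"tx": -0.13, "ty": 0.015, "tz": 0, "turn": 0, "gripper": 1}, {"tx": -0.13, "ty": 0.015, "tz": 0, "turn": 0, "gripper": 1}]}}

```text
time_s: 14.18
position: [458.2, 29.2, 66.5]
tcp_rot: [2.344, 2.085, 0.008]
ft_force: [9.3, 1.6, -1.2]
grip_width: 0.138
gripper_force: 59.5
```

```bash
python3 - <<'E'
from h import *
import pickle
a=pickle.load(open("side0.pkl","rb"))["color"].astype(float).mean(2);t0=pickle.load(open("top0.pkl","rb"))["color"].astype(float).mean(2)
S=np.mean([read_camera("side")["color"].astype(float) for _ in range(8)],0).mean(2);T=np.mean([read_camera("top")["color"].astype(float) for _ in range(8)],0).mean(2)
s=manip.get_state();print(s["position"],s["ft_force"],s["grip_width"],s["time_s"])
u=np.arange(259,267)
for v in(195,196,197):
    w=np.clip(a[v,259:267]*1.04-S[v,259:267],0,None);print("side",v,w.round(),(w*u).sum()/w.sum())
r=np.arange(168,177)
for q in range(223,230):
    w=np.clip(t0[168:177,q]*1.06-T[168:177,q],0,None);print("top",q,w.round(),(w*r).sum()/w.sum())
E
```

```text
[458.19562767  29.25536897  66.54595004] [ 9.54608971  2.51458733 -1.35636128] 0.14118860224508573 14.975
side 195 [0. 3. 1. 4. 6. 2. 0. 0.] 262.19577308120137
side 196 [ 1.  2.  0. 18. 44. 15.  0.  1.] 262.83588666081886
side 197 [ 0.  0.  1. 18. 46. 18.  2.  0.] 263.0305403288958
top 223 [0. 0. 0. 0. 4. 3. 0. 0. 0.] 172.3578302712161
top 224 [0. 0. 0. 0. 4. 5. 0. 0. 0.] 172.54197243601217
top 225 [0. 0. 0. 0. 3. 7. 0. 0. 0.] 172.68945252087843
top 226 [ 0.  0.  0.  0.  8. 28.  0.  0.  0.] 172.76618638588712
top 227 [24.  0.  0.  0. 11. 46.  8.  0.  0.] 171.60233546044876
top 228 [33.  0.  0.  0. 10. 42. 14.  0.  0.] 171.38834055124715
top 229 [33.  0.  0.  0.  5. 34. 17.  0.  0.] 171.259337812981
```

Call:
{"method": "servo_tool", "body": {"targets": [{"tx": -0.03, "ty": 0.003, "tz": 0, "turn": 0, "gripper": 1}, {"tx": -0.03, "ty": 0.003, "tz": 0, "turn": 0, "gripper": 1}, {"tx": -0.03, "ty": 0.003, "tz": 0, "turn": 0, "gripper": 1}, {"tx": -0.03, "ty": 0.003, "tz": 0, "turn": 0, "gripper": 1}]}}

```text
time_s: 15.48
position: [458.0, 29.3, 66.5]
tcp_rot: [2.344, 2.085, 0.008]
ft_force: [9.9, 1.6, -1.4]
grip_width: 0.141
gripper_force: 59.5
```

```bash
python3 -c "
from h import *
s=manip.get_state();print(s['position'],s['ft_force'],s['gripper_force'],s['time_s']);print(sign_off())"
```

```text
[457.99221126  29.28499245  66.53862785] [ 9.93092553  1.56848912 -1.43448431] 59.45484817028046 15.475
the job is handed in; nothing more can be done
None
```

I laid the round blank flat in the nest and let go, then pulled the guide about 75 mm until the pointer met the index, to within about 1 mm by the two cameras; I handed in at 15.5 s, still gripping the handle, with no verdict returned.

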